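# Snap a bur cassette into its dock and click the start key

### The job

Set the blue bur cassette into the pocket of the turquoise dock and push it straight down until you feel its catch snap over, then let go of it. After that press the green key until it clicks, and let it come back up. The catch and the key sit at a different depth every time, so go by feel, and push gently: stop as soon as the snap comes, without bearing down on the stops; leave the orange key and everything else on the bench alone.

Things in the scene. Friction and masses are not known exactly. Their poses are not given: they have to be found in the camera images.
- cassette: loose blue block, 70 (x) x 36 (y) x 34 mm high, about 0.12 kg, its lowest 4 mm stepped in by 2 mm all round. On top stands a white grip rib, 50 (x) x 12 (y) x 30 mm (64 mm high overall): hold it across its 12 mm, jaws closing along y, within 10 mm of its middle, as bur heads stand beside it towards both ends. Origin: centre of the underside; z up. The grey cassette is another one
- dock: turquoise slab fixed to the bench, 170 (x) x 130 (y) x 45 mm high, origin at the centre of its underside, z up. In the middle of its top is a rectangular pocket, 73 (x) x 39 (y) mm with a 3 mm chamfer, long side along the dock's x: the cassette goes in upright, its x along the dock's x, either way round. The dock must not take more than 24 N from the cassette
- pocket (a point): centre of the pocket's mouth, on the dock's top face. 12 mm below it lies the aluminium shelf on which the cassette first comes to rest (cassette origin 33 mm above the dock's). About 3 N of friction holds the shelf; it slides down with the cassette. 2 to 11 mm further down (differs each run, not measured) the cassette meets the catch; at home it has sunk 7.6 to 16.6 mm below its first rest
- catch (a joint): travel of the round black catch plunger in the pocket from its own rest, m: 0 as found, peak at 0.002, 0.0056 snapped home on a hard stop, where it stays. The push on the cassette, shelf friction included, rises to about 11 N at the peak, then falls off, and beyond 0.0045 the catch runs home by itself
- startbox: dark grey box fixed to the bench, 64 x 64 x 30 mm high, with a round green key of 24 mm diameter in the middle of its top; origin at the centre of the underside, z up. The key's crown stands 14 to 22 mm above the box's top (44 to 52 mm above the origin): it differs each run and is not measured. The box must not take more than 18 N
- startkey (a joint): travel of the green key from its own rest, m: 0 up, clicked beyond 0.0036, hard stop at 0.0045. It pushes back with up to 7.5 N at 0.0018, then snaps through to under 2 N at 0.004; released, it springs up again
- stopbox: the same box with an orange key: leave it alone. Origin at the centre of the underside
- spare: loose grey cassette with a black rib, same shape as the blue one; bystander, origin at the centre of the underside
- hexkey: T-handle hex key lying flat, blue handle 85 mm, shank 120 mm; bystander
- jar: yellow-capped jar, 60 mm across, 60 mm high; bystander
- insert: steel block 70 x 50 x 35 mm; bystander
There are look-alikes about, which are no part of the job. What is shaped like the cassette but pink or red is not meant.

How it is judged:
By the outcome, as a careful person would: the job done as asked, in the order asked, and still so for the second after the job is handed in, with the robot touching nothing.
It also fails if it takes over 66 s, if anything falls off the work surface, if the arm or the gripper's body presses on something with over 40 N, if the wrist force passes 120 N, or if a joint passes its speed limit or range.

### The arm

A 6-joint arm with a two-finger parallel gripper is mounted at the origin on the work surface. World frame = base frame: x ahead of the robot, y to its left, z up, the work surface at z = 0. Lengths are in m, angles in rad, forces in N, time in s.
With the tool pointing down it reaches from about 0.375 to 0.975 m from the base axis. Payload 3.8 kg.
Tool frame: the origin (TCP) lies midway between the tips of the shut fingers; the grasp point (between the pads) lies 19 mm behind it; z points along the fingers, y is the line along which they close (so a half turn about z gives the same grasp; the last joint's range is limited). The gripper opens to 88 mm and grips with 3 to 60 N. Pads are 18 mm wide; open, the fingers measure 123 mm over their backs; the gripper's body (75 mm by 187 mm) begins 45 mm behind the grasp point.
Start: joints at [1.299, 0.264, 1.604, -0, 1.274, -0.037], TCP at [0.157, 0.656, 0.239] pointing down, gripper open.
Joint ranges: [-2.63, 2.63], [-0.94, 2.18], [0.31, 2.57], [-1.31, 4.45], [0, 2.66], [-2.55, 2.55]. Speed limits (rad/s): [2.57, 2.57, 3.14, 3.14, 3.14, 3.14].

### API

Orientations are given as a rotation vector (axis times angle).
In Python, from cell import manip, inverse_kinematics, cams, order gives the robot as it stands. Calls block until the motion is done:
- manip.move_pose(position, orientation): joint-space move of the TCP to a pose.
- manip.move_linear(position, rate=0.15, rot=None): straight line of the TCP; rot=None keeps the orientation; rate is the mean speed in m/s.
- manip.set_joints(angles): joint-space move.
- manip.set_gripper(opening, force=None): finger opening in m; force is the grip in N (None keeps the last); returns when the fingers have stopped.
- manip.dwell(seconds).
- inverse_kinematics(position, orientation): joint angles nearest the present ones, or None.
- manip.state(): the state.
- cams.capture(name): name is "side" or "top"; returns a dict with "image" (384x512x3 uint8, blue, green, red), "z_map" (384x512 float32, m along the optical axis (not along the pixel's ray), 0 where there is no reading), "intrinsics" (3x3 intrinsics, pixels), "k1" (the pictures are not rectified: a ray, as slopes to the right and down, at radius r is drawn at 1 + k1 r^2 times it, then the intrinsics apply), "position" and "orientation" of the camera in the world. Camera axes: x right, y down, z forward; pixel columns grow to the right and rows downward; lengths in m; the calibration is good to about 2 mm. A picture is of the moment at which its call begins.
A pose or a line that the arm cannot do raises manip.IKError and nothing moves.
- order.close_job(): hands the job in; it is judged then, once.
The state is a dict: "clock": time; "joint_pos": joint angles; "joint_velocities": joint speeds; "tau": joint torques, N m; "tool_pos": TCP position; "tcp_rot": TCP orientation; "contact_force": force on the tool from outside, world axes, zero at the start; "moment": the same for the moment, N m; "gripper_width": finger opening in m; "grasp_force": force on a finger pad.
Only numpy, scipy, OpenCV 4.12 (cv2) and the standard library are available. Lean on these libraries where they do the work, as an engineer would, in place of code of your own. Each camera call takes 0.05 s, during which the arm holds its last target. There are 200 camera calls.

## Working session

There is one attempt and no reset: what is moved stays moved. The work goes in short steps, each a Python script; the robot and the scene stay as the last script left them, time stands still between calls to the robot, and variables do not carry over. Pictures are saved under pics/ and viewed, at most 10 in all, crops included, and the job is handed in when it is done.

```bash
ls; mkdir -p pics; python3 - <<'E'
from cell import manip,cams
import cv2,numpy as np
for n in("top","side"):
    c=cams.capture(n);cv2.imwrite(f"pics/{n}0.png",c["image"]);np.savez(f"pics/{n}0.npz",**c)
    print(n,c["intrinsics"].tolist(),c["k1"],c["position"],c["orientation"])
s=manip.state();print(s["clock"],s["tool_pos"],s["tcp_rot"],s["contact_force"],s["gripper_width"])
E
```

```text
pics
top [[425.52235148711526, 0.0, 257.8016041915961], [0.0, 425.52235148711526, 185.34097248439502], [0.0, 0.0, 1.0]] -0.0598294091620411 [0.48505289 0.13585535 1.31089994] [-2.19910912  2.14347753 -0.11926544]
side [[409.91773406828935, 0.0, 260.19301303743384], [0.0, 409.91773406828935, 183.37977341002104], [0.0, 0.0, 1.0]] 0.039529620147059304 [0.41196553 0.90207882 0.83170236] [-0.29218308  2.79271894 -1.16637058]
0.1 [0.15689361 0.65587116 0.23754471] [-3.67980151e-01 -3.11967609e+00  3.04415396e-03] [-0.84628841  0.41579038 -0.41343087] 0.08832906414676475
```

View pics/top0.png

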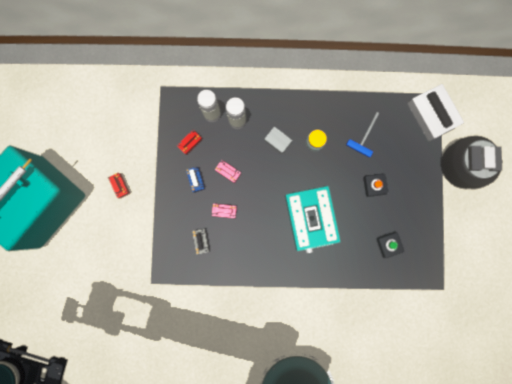

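View pics/side0.png

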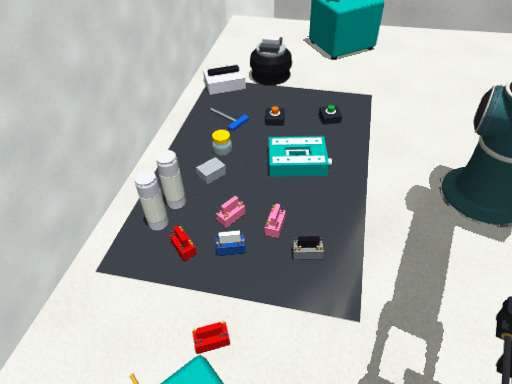

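The top view shows the blue cassette at (195,179), the dock at (313,218), the green key at (393,245) and the orange key at (377,185).
- **Cassette-shaped candidates:** blue (195,179), pink (228,171) and (224,211), red (189,142) and (118,185), grey (201,240). Only (195,179) is a blue block with a white rib. The blue bar at (360,148) is the hex-key handle.

I'll confirm this in a crop and measure.

```bash
cat > h.py <<'E'
import numpy as np,cv2
from scipy.spatial.transform import Rotation as R
def rays(c,uv):
    K=c["intrinsics"];k=float(c["k1"]);uv=np.asarray(uv,float).reshape(-1,2)
    d=(uv-[K[0,2],K[1,2]])/[K[0,0],K[1,1]];p=d.copy()
    for _ in range(20):p=d/(1+k*(p**2).sum(1,keepdims=True))
    return np.c_[p,np.ones(len(p))]
def onplane(c,uv,z):
    r=R.from_rotvec(c["orientation"]).apply(rays(c,uv));o=np.asarray(c["position"])
    return o+r*((z-o[2])/r[:,2:])
def cloud(c):
    h,w=c["z_map"].shape;u,v=np.meshgrid(np.arange(w),np.arange(h))
    p=rays(c,np.stack([u,v],-1).reshape(-1,2))*c["z_map"].reshape(-1,1)
    return (R.from_rotvec(c["orientation"]).apply(p)+c["position"]).reshape(h,w,3)
def hsv(c):return cv2.cvtColor(c["image"],cv2.COLOR_BGR2HSV)
def project(c,P):
    p=R.from_rotvec(c["orientation"]).inv().apply(np.atleast_2d(P)-c["position"]);p=p[:,:2]/p[:,2:]
    p=p*(1+float(c["k1"])*(p**2).sum(1,keepdims=True));K=c["intrinsics"];return p*[K[0,0],K[1,1]]+[K[0,2],K[1,2]]
E
python3 - <<'E'
from h import *
T=dict(np.load("pics/top0.npz"));S=dict(np.load("pics/side0.npz"))
def crop(c,x,y,w,h,s):return cv2.resize(c["image"][y:y+h,x:x+w],(w*s,h*s),interpolation=cv2.INTER_NEAREST)
a=np.hstack([crop(T,175,160,40,40,8),crop(S,205,220,50,40,8)])
b=np.hstack([crop(T,280,180,65,75,4),crop(S,260,125,80,60,5)[:300]])
W=max(a.shape[1],b.shape[1]);pad=lambda m:np.pad(m,((0,0),(0,W-m.shape[1]),(0,0)))
o=np.vstack([pad(a)[:300],pad(b)]) if b.shape[0]==300 else None
cv2.imwrite("pics/crop1.png",o);print(o.shape)
def boxes(c,name):
    H=hsv(c);P=cloud(c)
    for nm,lo,hi,z in[("blue",(100,120,60),(125,255,255),.034),("turq",(80,120,80),(95,255,255),.045),("green",(50,120,60),(75,255,255),.048),("orange",(8,150,120),(18,255,255),.048)]:
        m=cv2.inRange(H,lo,hi);n,l,st,ce=cv2.connectedComponentsWithStats(m)
        for i in range(1,n):
            if st[i,4]>15:
                q=P[l==i];q=q[q[:,2]>-.5]
                print(name,nm,st[i],ce[i].round(1),"plane",onplane(c,ce[i],z).round(4)[0],"cloud med",np.median(q,0).round(4),"zmax",np.percentile(q[:,2],90).round(4))
boxes(T,"top");boxes(S,"side")
E
```

```text
(600, 720, 3)
top blue [346 139  27  18 210] [359.2 147.8] plane [ 0.741  -0.1784  0.034 ] cloud med [ 0.7441 -0.1825  0.0154] zmax 0.0192
top blue [195 168   9  23  83] [198.8 180.7] plane [0.6268 0.3077 0.034 ] cloud med [0.6262 0.308  0.034 ] zmax 0.0384
top turq [  0 146  28  41 620] [ 10.2 162.5] plane [0.6669 0.8884 0.045 ] cloud med [0.648  0.7987 0.1998] zmax 0.2031
top turq [   0  161   68   89 3784] [ 31.2 206.4] plane [0.5347 0.8108 0.045 ] cloud med [0.5285 0.7359 0.1985] zmax 0.2023
top turq [ 286  186   54   65 1061] [312.1 217.4] plane [ 0.5246 -0.0345  0.045 ] cloud med [ 0.5244 -0.0356  0.0451] zmax 0.0487
top green [390 242   7   7  38] [393.  244.8] plane [ 0.449  -0.2767  0.048 ] cloud med [ 0.4484 -0.2758  0.0483] zmax 0.0513
top orange [374 181   9   7  46] [378.3 183.7] plane [ 0.6304 -0.2329  0.048 ] cloud med [ 0.6299 -0.2321  0.0484] zmax 0.0513
side blue [228 114  21  17 172] [238.  122.2] plane [ 0.7335 -0.1508  0.034 ] cloud med [ 0.742  -0.1771  0.0142] zmax 0.0182
side blue [240 234   5   6  22] [242.2 236.3] plane [0.6045 0.3032 0.034 ] cloud med [0.60
[... 571 characters left out ...]
] plane [-0.0883 -0.3565  0.045 ] cloud med [0.0662 0.0332 0.2865] zmax 0.2993
side turq [488 100   8  16  36] [491.4 107.4] plane [-0.0643 -0.3675  0.045 ] cloud med [0.0831 0.0256 0.2873] zmax 0.2989
side turq [ 268  136   61   41 1570] [298.  158.7] plane [0.5124 0.0032 0.045 ] cloud med [0.5129 0.0099 0.0422] zmax 0.0472
side turq [161 355  62  29 977] [194.5 373.3] plane [0.61   0.6386 0.045 ] cloud med [0.5709 0.6914 0.2003] zmax 0.202
side green [327 105   8   7  45] [330.7 107.8] plane [ 0.4445 -0.2683  0.048 ] cloud med [ 0.4447 -0.27    0.0455] zmax 0.0492
side orange [271 106   8   8  49] [274.6 109.4] plane [ 0.6261 -0.2246  0.048 ] cloud med [ 0.6268 -0.2251  0.047 ] zmax 0.0511
```

View pics/crop1.png

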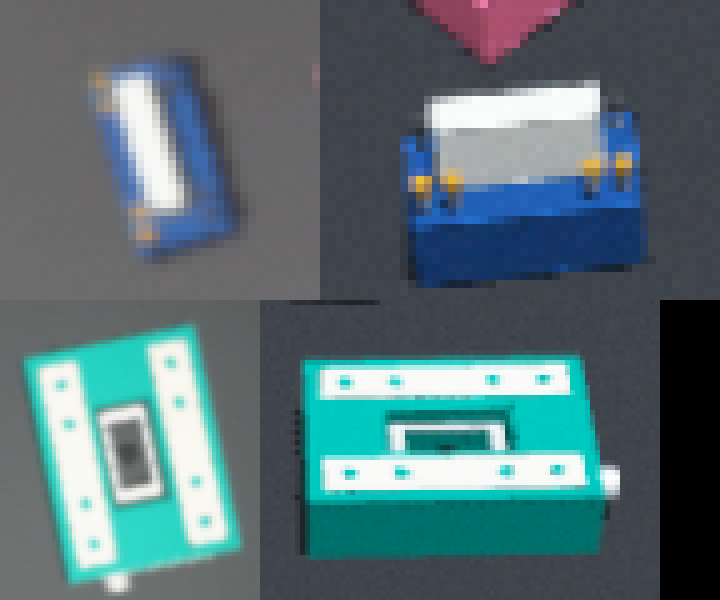

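The crop confirms it: the blue block with the white rib at top (195,179) / side (230,242) is the cassette. The dock pocket is at top (312,218). Next I'll measure the rib, dock plates and key in both views.

```bash
cat >> h.py <<'E'
def rect(c,mask,z):
    """plane points of mask -> (centroid, minAreaRect centre, size mm, long axis deg)"""
    v,u=np.nonzero(mask);p=onplane(c,np.c_[u,v],z)[:,:2]
    (a,b),(w,h),t=cv2.minAreaRect((p*1000).astype(np.float32))
    t=t if w>=h else t+90
    return p.mean(0).round(4),(round(a/1000,4),round(b/1000,4)),np.round((w,h),1),round((t+90)%180-90,1)
def win(c,m,P,r):
    u,v=project(c,P)[0].round().astype(int);o=np.zeros_like(m);o[v-r:v+r,u-r:u+r]=m[v-r:v+r,u-r:u+r];return o
def big(m,n=1):
    k,l,st,_=cv2.connectedComponentsWithStats(m);i=np.argsort(-st[1:,4])[:n]+1;return np.isin(l,i).astype(np.uint8)*255
E
python3 - <<'E'
from h import *
T=dict(np.load("pics/top0.npz"));S=dict(np.load("pics/side0.npz"))
for n,c in(("top",T),("side",S)):
    H=hsv(c);P=cloud(c)
    m=cv2.inRange(H,(0,0,205),(179,70,255))
    rib=big(win(c,m,[.63,.315,.06],16));print(n,"rib",rect(c,rib,.064),"cloud z",np.median(P[rib>0],0).round(4))
    pl=big(win(c,m,[.52,-.03,.045],40),2)
    print(n,"plates",rect(c,pl,.045))
    k,l,st,ce=cv2.connectedComponentsWithStats(pl)
    for i in range(1,k):print("   ",rect(c,l==i,.045))
    tq=cv2.inRange(H,(80,120,130),(95,255,255));tq=big(win(c,tq,[.52,-.03,.045],40))
    print(n,"outline",rect(c,tq|pl,.045))
    # pocket: hole in turquoise between plates
    cn,hi=cv2.findContours(tq,cv2.RETR_CCOMP,cv2.CHAIN_APPROX_NONE)
    for q,hh in zip(cn,hi[0]):
        if hh[3]>=0 and cv2.contourArea(q)>100:
            f=np.zeros_like(tq);cv2.drawContours(f,[q],-1,255,-1);print(n,"hole",rect(c,f,.045))
    g=cv2.inRange(H,(50,120,60),(75,255,255));gm=big(win(c,g,[.447,-.272,.048],12));print(n,"key",rect(c,gm,.048),"z",np.median(P[gm>0],0).round(4))
    print(n,"bench z",np.median(P[250:256,150:160].reshape(-1,3),0).round(4),"z around box",[x.round(4) for x in P[project(c,[[.47,-.30,.03],[.425,-.25,.03]]).round().astype(int)[:,1],project(c,[[.47,-.30,.03],[.425,-.25,.03]]).round().astype(int)[:,0]]])
E
```

```text
top rib (array([0.6325, 0.3213]), (0.6331, 0.3218), array([49.2, 12.9]), 18.1) cloud z [0.6312 0.3214 0.0637]
top plates (array([ 0.5231, -0.0366]), (0.5235, -0.0366), array([151.5, 114.3]), 12.8)
    (array([ 0.5324, -0.0776]), (0.5329, -0.0775), array([151.4,  30.2]), 12.5)
    (array([0.5138, 0.0044]), (0.5142, 0.0045), array([151.5,  29.8]), 12.8)
top outline (array([ 0.524 , -0.0357]), (0.524, -0.0355), array([171.3, 132.5]), 12.8)
top hole (array([ 0.5232, -0.0348]), (0.5234, -0.0349), array([79.7, 46.7]), 13.3)
top hole (array([0.5139, 0.0045]), (0.5142, 0.0046), array([160.8,  39.2]), 12.8)
top hole (array([ 0.5325, -0.0775]), (0.5326, -0.0774), array([160.1,  39.1]), 12.7)
top key (array([ 0.449 , -0.2767]), (0.4484, -0.2766), array([18.1, 17.6]), 89.8) z [ 0.4484 -0.2758  0.0483]
top bench z [0.4064 0.4399 0.0008] z around box [array([ 0.4692, -0.3014,  0.0286]), array([ 0.4263, -0.2489,  0.0303])]
side rib (array([0.6305, 0.3226]), (0.6304, 0.3224), array([48.1, 11.7]), 19.5) cloud z [0.6305 0.3236 0.0649]
side plates (array([ 0.5194, -0.0334]), (0.5204, -0.0371), array([151.4, 111. ]), 11.1)
    (array([ 0.5299, -0.0777]), (0.5298, -0.0783), array([149.7,  28.8]), 13.6)
    (array([0.5105, 0.0044]), (0.5108, 0.0041), array([148.4,  26.5]), 11.1)
side outline (array([ 0.5192, -0.0327]), (0.5205, -0.0354), array([170.5, 131.7]), 12.6)
side hole (array([ 0.5146, -0.0082]), (0.516, -0.0161), array([157.5,  76.7]), 11.1)
side hole (array([ 0.5309, -0.078 ]), (0.5292, -0.0782), array([157. ,  41.8]), 13.1)
side key (array([ 0.4445, -0.2684]), (0.4444, -0.2673), array([23.7, 34.9]), -79.5) z [ 0.4447 -0.27    0.0455]
side bench z [0.8126 0.3717 0.0026] z around box [array([ 0.4708, -0.3448,  0.0013]), array([ 0.4236, -0.2499,  0.0306])]
```

```bash
cat >> h.py <<'E'
def down(deg):return (R.from_euler("z",deg,degrees=True)*R.from_euler("x",180,degrees=True)).as_rotvec()
E
python3 - <<'E'
from h import *
from cell import manip,inverse_kinematics as ik
for th in(18.7,198.7):
    a=ik([.6318,.322,.14],down(th));b=ik([.522,-.0363,.2],down(th-5.9));print(th,np.round(a,2) if a is not None else a,np.round(b,2) if b is not None else b)
T=dict(np.load("pics/top0.npz"));P=cloud(T);print("bottles",P[95:115,198:245,2].max(),"bin",[P[185,x].round(3) for x in(60,70,78)])
p=manip.state()["tool_pos"];manip.move_linear([p[0],p[1],.34],rate=.3)
manip.set_gripper(.045,10)
manip.move_pose([.6318,.322,.16],down(18.7 if ik([.6318,.322,.14],down(18.7)) is not None else 198.7))
s=manip.state();print(s["clock"],s["tool_pos"],s["contact_force"],s["joint_pos"],s["gripper_width"])
E
```

```text
18.7 [0.44 0.4  1.62 0.   1.13 1.68] [-0.12  0.    1.97  0.    1.17  1.23]
198.7 [ 0.44  0.4   1.62  0.    1.13 -1.46] [-0.12  0.    1.97  0.    1.17 -1.91]
bottles 1.3108999354405804 bin [array([0.591, 0.671, 0.163]), array([0.6  , 0.682, 0.076]), array([0.607, 0.689, 0.003])]
3.5417 [0.63158166 0.32288458 0.16042463] [-0.22710532 -0.20469212 -0.20320877] [4.37345135e-01 3.79778542e-01 1.60033008e+00 3.10481299e-04
 1.16086022e+00 1.68034240e+00] 0.045160396604527635
```

```bash
python3 - <<'E'
from h import *
from cell import manip,cams
manip.move_linear([.6318,.322,.07],rate=.12)
manip.move_linear([.6318,.322,.041],rate=.04)
s=manip.state();print(s["clock"],s["tool_pos"],s["contact_force"])
manip.set_gripper(.0,35)
s=manip.state();print(s["gripper_width"],s["grasp_force"],s["contact_force"],s["moment"])
manip.move_linear([.6318,.322,.16],rate=.12)
s=manip.state();print(s["clock"],s["tool_pos"],s["gripper_width"],s["contact_force"],s["moment"])
manip.move_pose([.522,-.0363,.125],down(12.8))
manip.dwell(.2);s=manip.state();print(s["clock"],s["tool_pos"],s["gripper_width"],s["contact_force"],s["moment"],R.from_rotvec(s["tcp_rot"]).as_euler("zyx",degrees=True))
for n in("top","side"):
    c=cams.capture(n);np.savez(f"pics/{n}1.npz",**c);u,v=project(c,[.522,-.0363,.1])[0].astype(int)
    cv2.imwrite(f"pics/{n}1.png",cv2.resize(c["image"][v-50:v+50,u-65:u+65],None,fx=5,fy=5,interpolation=0))
a=[cv2.imread(f"pics/{n}1.png") for n in("top","side")];cv2.imwrite("pics/both1.png",cv2.resize(np.vstack(a),(520,600*4//3*3//4)))
E
```

```text
5.3167 [0.63196107 0.32207884 0.04109264] [-0.32913266  0.69750916  0.18935106]
0.012097189865398768 34.922172299120575 [-0.1219825  -0.32555108 -0.04300811] [0.00103206 0.22122193 0.03927514]
7.0583 [0.63104953 0.32165333 0.15866384] 0.011721643253326398 [-0.11094797  0.22127049 -0.33831276] [-0.05456382  0.15185754 -0.0107248 ]
8.6667 [ 0.52268549 -0.03545883  0.1251761 ] 0.011539822475871708 [ 0.55806804 -0.8882947  -1.04091562] [-0.05826014  0.18935417  0.00869424] [-1.28839639e+01  2.71140499e-02 -1.79994725e+02]
```

View pics/side1.png

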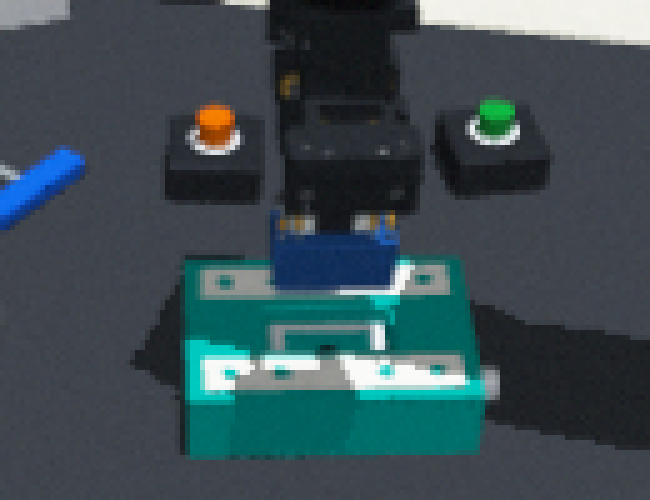

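The side view shows the cassette held level above the pocket, its front face at about x 273–398 and y 235–290 in the crop, with the pocket below it. I'll measure its offset from the dock in this same camera.

```bash
cat >> h.py <<'E'
def facecheck(c,tcp,th,zlo,zhi):
    """blue front face (+y side) in the tool-aligned frame: u along dock x, w along dock normal, relative to tcp"""
    e=np.array([np.cos(np.radians(th)),np.sin(np.radians(th)),0]);n=np.array([-e[1],e[0],0])
    m=cv2.inRange(hsv(c),(105,120,30),(125,255,255));m=big(win(c,m,[tcp[0],tcp[1],(zlo+zhi)/2],30))
    v,u=np.nonzero(m);r=R.from_rotvec(c["orientation"]).apply(rays(c,np.c_[u,v]));o=c["position"]
    p0=np.array(tcp)+.018*n;t=((p0-o)@n)/(r@n);p=o+r*t[:,None]
    k=(p[:,2]>zlo)&(p[:,2]<zhi);s=(p-tcp)@e;out=[]
    for row in np.unique(v[k]):
        q=s[k&(v==row)];out.append((q.min(),q.max()))
    out=np.array(out);P=cloud(c)[v[k],u[k]]
    return out.round(4),np.median(out.mean(1)),np.median((P-tcp)@n)-.018,p[:,2].min(),p[:,2].max()
E
python3 - <<'E'
from h import *
from cell import manip
c=dict(np.load("pics/side1.npz"));t=manip.state()["tool_pos"]
o=facecheck(c,t,12.8,.09,.112);print(o)
e=np.array([np.cos(np.radians(12.8)),np.sin(np.radians(12.8))]);n=np.array([-e[1],e[0]])
for q in([.5205,-.0354],[.5204,-.0371],[.5235,-.0366],[.524,-.0355]):print(((np.array(q)-t[:2])@e).round(4),((np.array(q)-t[:2])@n).round(4))
# dock front face normal offset from cloud
S=dict(np.load("pics/side0.npz"));P=cloud(S);m=cv2.inRange(hsv(S),(80,120,60),(95,255,130));m=big(win(S,m,[.52,.03,.02],35))
q=P[m>0];q=q[(q[:,2]>.01)&(q[:,2]<.038)];print("dock front face n",np.median((q[:,:2]-t[:2])@n)-.065,len(q), "e mid",[((q[:,:2]-t[:2])@e).min(),((q[:,:2]-t[:2])@e).max()])
E
```

```text
(array([[-0.0335,  0.0344],
       [-0.0337,  0.0315],
       [-0.034 ,  0.0314],
       [-0.0314,  0.0313],
       [-0.0316,  0.0312],
       [-0.0318,  0.0311]]), np.float64(-0.0002793412162199159), np.float64(0.0007861580401408962), np.float64(0.08909725681990532), np.float64(0.14317746661876052))
-0.0018 0.0007
-0.0022 -0.0009
0.0009 -0.0011
0.0016 -0.0002
dock front face n 0.0015965593792316157 415 e mid [np.float64(-0.08678673791267935), np.float64(0.08110417253999624)]
```

```bash
cat >> h.py <<'E'
def force(manip,n=3):
    f=[]
    for _ in range(n):manip.dwell(.02);f.append(manip.state()["contact_force"])
    return np.mean(f,0)
E
python3 - <<'E'
from h import *
from cell import manip
e=np.array([np.cos(np.radians(12.8)),np.sin(np.radians(12.8)),0])
t=np.array([.5225,-.0358,0])-.0009*e;print(t)
manip.move_linear([t[0],t[1],.091],rate=.08,rot=down(12.8));manip.dwell(.2)
f0=force(manip,5);np.save("f0.npy",f0);print(manip.state()["clock"],manip.state()["tool_pos"],f0)
z=.091
while z>.0775:
    z-=.0015;manip.move_linear([t[0],t[1],z],rate=.02)
    f=force(manip)-f0;s=manip.state();print(round(z,4),s["tool_pos"].round(4),f.round(2),round(s["clock"],2))
    if abs(f).max()>5:break
E
```

```text
[ 0.52162237 -0.03599939  0.        ]
9.625 [ 0.52211893 -0.03607272  0.09156714] [-0.13902412 -0.14497639 -1.0805304 ]
0.0895 [ 0.5216 -0.036   0.0895] [ 0.27 -0.11 -0.39] 9.93
0.088 [ 0.5215 -0.036   0.0879] [ 0.33  0.56 -0.11] 10.22
0.0865 [ 0.5215 -0.036   0.0864] [ 0.08  0.26 -0.38] 10.53
0.085 [ 0.5216 -0.036   0.0849] [ 0.72 -0.59 -0.69] 10.82
0.0835 [ 0.5215 -0.036   0.0834] [ 0.47 -0.04  0.04] 11.12
0.082 [ 0.5215 -0.036   0.0819] [-0.    0.26 -0.58] 11.43
0.0805 [ 0.5216 -0.036   0.0804] [ 0.21 -0.03  0.08] 11.72
0.079 [ 0.5215 -0.036   0.0789] [ 0.13  0.37 -0.21] 12.03
0.0775 [ 0.5216 -0.036   0.0774] [ 0.31 -0.37  0.07] 12.32
```

```bash
python3 - <<'E'
from h import *
from cell import manip
f0=np.load("f0.npy");x,y=.52162,-.036
z=.0775;pk=0;zpk=0;log=[]
while z>.054:
    z-=.001 if pk<5.0 else .0004
    manip.move_linear([x,y,z],rate=.02)
    F=force(manip,2)-f0;f=F[2];s=manip.state();print(round(z,4),s["tool_pos"][2].round(4),F.round(2),round(s["clock"],2),round(s["gripper_width"],4))
    if f>pk:pk=f;zpk=z
    if f>15 or abs(F[:2]).max()>8:print("guard");break
    if pk>7.5 and (f<2.5 or zpk-z>.0034):print("drop",pk,zpk);break
E
```

```text
0.0765 0.0765 [ 0.67 -0.33  0.07] 12.61 0.0117
0.0755 0.0754 [ 0.49 -0.4   0.35] 12.89 0.0115
0.0745 0.0744 [-0.72  0.6  -0.19] 13.18 0.0119
0.0735 0.0736 [0.63 0.05 0.51] 13.46 0.0117
0.0725 0.0727 [0.49 0.48 1.6 ] 13.74 0.0113
0.0715 0.0715 [-0.21  0.35  2.71] 14.03 0.0114
0.0705 0.0705 [0.24 1.34 1.71] 14.31 0.0116
0.0695 0.0695 [ 1.38 -0.11  1.27] 14.59 0.0117
0.0685 0.0684 [0.94 0.67 1.63] 14.88 0.0115
0.0675 0.0674 [0.35 0.26 1.  ] 15.16 0.0122
0.0665 0.0664 [ 0.82 -0.39  0.72] 15.44 0.012
0.0655 0.0654 [1.48 0.05 1.77] 15.72 0.0114
0.0645 0.0645 [ 0.21 -0.49  1.37] 16.01 0.0116
0.0635 0.0638 [-1.33 -0.22  5.82] 16.29 0.012
0.0631 0.0635 [-1.28  0.31  7.5 ] 16.57 0.0113
0.0627 0.0632 [-1.23  0.39  8.35] 16.86 0.0118
0.0623 0.063 [-1.56 -0.12  8.54] 17.14 0.0116
0.0619 0.0626 [-2.07  0.35  9.1 ] 17.43 0.0116
0.0615 0.0622 [-1.97 -0.03  8.98] 17.71 0.0118
0.0611 0.0616 [-1.76  0.29  7.39] 17.99 0.0117
0.0607 0.0609 [-0.61 -0.18  5.71] 18.27 0.0118
0.0603 0.06 [0.42 0.19 3.08] 18.56 0.0119
0.0599 0.0596 [ 0.63 -0.11  1.11] 18.84 0.0118
drop 9.100849810544586 0.0619
```

```bash
python3 - <<'E'
from h import *
from cell import manip
f0=np.load("f0.npy");z=.0599
for _ in range(5):
    z-=.0003;manip.move_linear([.52162,-.036,z],rate=.02)
    F=force(manip,3)-f0;s=manip.state();print(round(z,4),s["tool_pos"][2].round(5),F.round(2),round(s["clock"],2))
    if F[2]>3:break
E
```

```text
0.0596 0.05947 [ 0.65 -0.56  0.78] 19.14
0.0593 0.05927 [ 0.24 -0.15  1.64] 19.44
0.059 0.05899 [-0.22 -0.39  2.46] 19.74
0.0587 0.05889 [-0.71  0.36  4.4 ] 20.04
```

```bash
python3 - <<'E'
from h import *
from cell import manip,cams
manip.move_linear([.52162,-.036,.059],rate=.02)
manip.set_gripper(.04,10);print(manip.state()["gripper_width"],force(manip))
manip.move_linear([.52162,-.036,.10],rate=.08)
manip.move_linear([.52162,-.036,.18],rate=.25)
manip.set_gripper(0,20)
manip.move_pose([.447,-.2725,.14],down(12.8+90 if 0 else 12.8))
manip.dwell(.2);s=manip.state();print(s["clock"],s["tool_pos"],s["gripper_width"])
ims=[]
for n in("top","side"):
    c=cams.capture(n);np.savez(f"pics/{n}2.npz",**c);u,v=project(c,[.49,-.15,.05])[0].astype(int)
    ims.append(cv2.resize(c["image"][max(v-50,0):v+50,u-65:u+65],(390,300),interpolation=0))
    H=hsv(c);m=cv2.inRange(H,(0,0,180),(179,70,255));r=win(c,m,[.522,-.036,.082],8)
    r=big(r);print(n,"rib at .08",rect(c,r,.0825),np.median(cloud(c)[r>0],0))
cv2.imwrite("pics/both2.png",np.hstack(ims))
E
```

```text
0.040074323486055455 [ 0.31570529 -0.17647987 -0.27228817]
23.9333 [ 0.44785212 -0.27146207  0.14035638] 6.132036245746781e-05
top rib at .08 (array([ 0.5233, -0.0377]), (0.5237, -0.0379), array([46.2, 14.2]), 12.1) [ 0.52296495 -0.03800222  0.08137081]
side rib at .08 (array([ 0.5257, -0.0362]), (0.5236, -0.0304), array([44.4, 27.7]), 10.9) [ 0.52621153 -0.03721386  0.08271667]
```

View pics/both2.png

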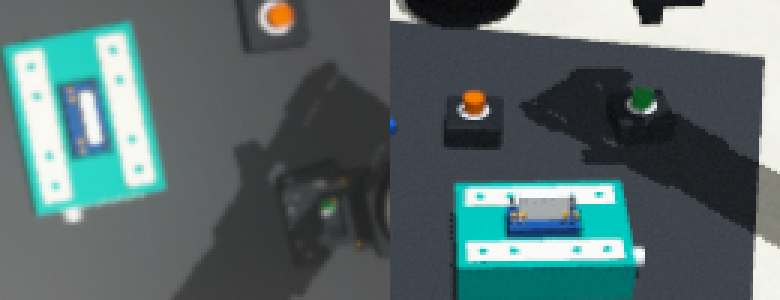

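The cassette is seated upright in the pocket and released: the blue block is at about (88,118) in the top crop, with the rib top at z ≈ 0.0815, matching what I felt. Next is the green key, at side crop (643,97).

```bash
python3 - <<'E'
from h import *
from cell import manip
x,y=.4468,-.274
manip.move_linear([x,y,.065],rate=.12);manip.move_linear([x,y,.055],rate=.04);manip.dwell(.2)
f0=force(manip,5);print(manip.state()["clock"],manip.state()["tool_pos"],f0)
z=.055;pk=0;zc=None;mn=99
while z>.036:
    z-=.0006 if pk<1.5 else .0003
    manip.move_linear([x,y,z],rate=.02)
    F=force(manip,3)-f0;f=F[2];za=manip.state()["tool_pos"][2];print(round(z,4),za.round(5),F.round(2),round(manip.state()["clock"],2))
    if f>1.5 and zc is None:zc=za
    pk=max(pk,f)
    if f>11:print("guard");break
    if pk>5:
        if za<zc+.0005-.001 : mn=min(mn,f)
        if f>mn+1.2 and mn<4:print("stop reached");break
        if zc-za>.0046:print("depth");break
E
```

```text
25.4917 [ 0.4469246  -0.27408674  0.05516505] [ 0.04185538  0.07938325 -0.05      ]
0.0544 0.05439 [-0.07 -0.24  0.2 ] 25.79
0.0538 0.0538 [-0.31 -0.23  0.11] 26.09
0.0532 0.05316 [-0.39 -0.35 -0.16] 26.39
0.0526 0.05255 [-0.13 -0.18 -0.03] 26.69
0.052 0.05196 [ 0.29 -0.47  0.38] 26.99
0.0514 0.05135 [0.22 0.08 0.06] 27.29
0.0508 0.05078 [-0.05 -0.4  -0.23] 27.59
0.0502 0.05017 [ 0.31 -0.02  0.04] 27.89
0.0496 0.04955 [ 0.21 -0.33  0.03] 28.19
0.049 0.049 [-0.24 -0.56  0.01] 28.49
0.0484 0.04838 [-0.22 -0.17  0.64] 28.79
0.0478 0.04775 [-0.37 -0.05 -0.04] 29.09
0.0472 0.04746 [-1.5  -0.28  2.66] 29.39
0.0469 0.04712 [-1.9  -0.18  4.46] 29.69
0.0466 0.04681 [-2.05  0.23  5.11] 29.99
0.0463 0.04658 [-1.85 -0.41  5.49] 30.29
0.046 0.04629 [-2.02 -0.37  6.  ] 30.59
0.0457 0.04604 [-1.78 -0.23  5.84] 30.89
0.0454 0.04568 [-2.4   0.02  6.15] 31.19
0.0451 0.04535 [-1.76 -0.13  5.69] 31.49
0.0448 0.04491 [-1.17 -0.8   4.46] 31.79
0.0445 0.04441 [-1.57 -1.23  3.11] 32.09
0.0442 0.04411 [-1.04 -2.06  2.61] 32.39
0.0439 0.04382 [-0.19 -1.    1.89] 32.69
0.0436 0.04349 [ 0.69 -0.51  1.05] 32.99
0.0433 0.04324 [ 0.67 -0.29  1.71] 33.29
0.043 0.04317 [-0.25  0.91  4.12] 33.59
stop reached
```

The force fell from 6.2 N to 1 N and then started to rise at the stop, so the key clicked. I'll retract and check the scene.

```bash
python3 - <<'E'
from h import *
from cell import manip,cams
manip.move_linear([.4468,-.274,.07],rate=.05);manip.move_linear([.4468,-.274,.2],rate=.2)
manip.move_pose([.40,.15,.3],down(60));manip.dwell(.3)
c=cams.capture("side");cv2.imwrite("pics/end.png",c["image"]);P=cloud(c);g=big(win(c,cv2.inRange(hsv(c),(50,120,60),(75,255,255)),[.447,-.272,.048],12))
print(manip.state()["clock"],np.percentile(P[g>0][:,2],90),manip.state()["contact_force"])
E
```

```text
37.0417 0.048656163315492995 [0.12745791 0.16895169 0.44735368]
```

View pics/end.png

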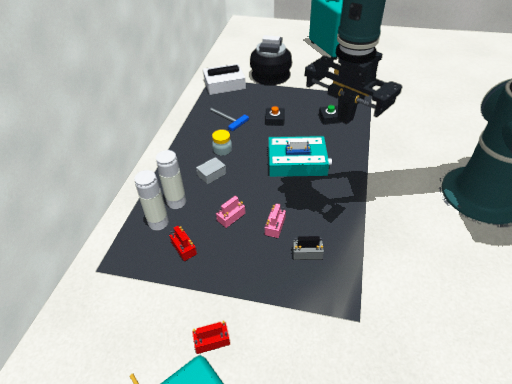

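The cassette is home in the dock at (298,148), the green key is up at (331,110), everything else is where it was, and the arm is clear. I'm handing the job in.

```bash
python3 -c "
from cell import order
print(order.close_job())"
```

```text
the job is handed in; nothing more can be done
None
```

I seated the blue cassette in the dock until its catch snapped (9 N peak) and released it, then pressed the green key until it clicked (6 N peak) and let it come back up; I handed the job in at about 37 s.

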